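Used culture dish through the spring gate

TASK

Discard the used culture dish: push the spring gate of the steel discard box open with one finger and, while that finger holds it open, push the dish along its lane with the other finger, past the gate, until it drops flat into the bin and the gate swings shut behind it. The dish's cover is loose, so the dish must never bump or rub against the gate and must only be pushed, never gripped and lifted. Leave the objective case, the tin and the forceps beside the box alone.

Things in the scene. Friction and masses are not known exactly. Their poses are not given: they have to be found in the camera images.
- discard_box: Fixed open-topped steel box, 275 x 136 mm. Its x runs along the dish's path (entry deck, gate, bin), y to the left of it, z up; origin on the worktop, midway across, at the hinge's x. All x, y, z in mm below are in this frame. Deck: flat top z = 30, x -125 to 32, y -68 to 68; at x = 32 it drops straight into the bin. Thin gate-end post at x 32, y -64, top z = 65.
- lane (a point): Point on the deck, middle of the dish lane (x = -60, y = -24). The lane runs along x between two rails 3 mm thick, tops z = 38 (8 mm above the deck), from x = -120 under the gate to the drop at x = 32: left rail y 8 to 11, right rail y -60 to -57. A finger fits in the lane behind the dish.
- strip (a point): Point on the deck, middle of the bare strip left of the lane (x = -30, y = 30), where a finger can push the gate near its hinge. The strip is y 11 to 45, without obstacle, and leads past the gate over the bin.
- bin (a point): Middle of the bin's floor (x = 89, y = 0, z = 12), 18 mm below the deck. Inside of the bin: x 32 to 146, y -64 to 64; walls 4 mm thick, tops z = 52.
- hinge (a point): The gate's upright hinge axis at deck height (x = 0, y = 50, z = 30); its thin post, radius 4.5 mm, ends at z = 73.
- gate (a joint): Angle of the spring gate, a grey upright panel 3 mm thick, z 40 to 66, reaching 109 mm from the hinge to the right across strip and lane. 0 = shut: it slants 15 degrees forward (x = 20 at y = -24). Pushed to +x it turns over the bin, up to 1.25 rad (nearly along +x). A light spring, 0.008 N m shut to 0.033 fully open, shuts it within half a second once let go.
- dish: Used, covered culture dish, tan disc of 56 mm diameter and 12 mm height, 30 g, lying on the deck in the lane, its rim short of the gate. Origin at the centre of its underside.
- objective_case: Bystander: white screw case with a black cap, 37 mm diameter, 58 mm high, standing on the worktop left of the box. Origin at the centre of its underside.
- tin: Bystander: flat blue tin 42 x 60 x 19 mm on the worktop right of the box. Origin at the centre of its underside.
- forceps: Bystander: steel forceps 14 x 127 x 9 mm lying on the worktop, right of the box's entry deck. Origin at the centre of its underside.
There are look-alikes about, which are no part of the job. What is shaped like the dish but orange or red is not meant.

How it is judged (in metres and radians):
On the way:
1. a finger holds the gate open while the dish passes it (value of joint gate above 0.5 rad and contact force between the fingers and gate above 0.05 N and x of dish in the frame of discard_box between -0.01 and 0.035 m and z of dish in the frame of discard_box above 0.026 m), for 0.05 s.
At the end, for the whole second after the job is handed in: The dish lies at rest and flat (within 14 degrees) on the bin floor, cover up, inside the bin walls, and the gate is shut (within 0.08 rad) (x of dish in the frame of discard_box between 0.05 and 0.13 m and y of dish in the frame of discard_box between -0.06 and 0.06 m and z of dish in the frame of discard_box below 0.02 m and angle between dish's own z axis and vertical below 0.25 rad and linear speed of dish below 0.02 m/s and value of joint gate below 0.08 rad); the robot touches nothing.
It fails at once if the dish bumps or rubs against the gate (over 0.3 N) (contact force between dish and gate above 0.3 N).
It fails at once if the dish is lifted (15 mm or more above the deck) (z of dish in the frame of discard_box above 0.045 m).
It fails at once if the objective case is disturbed (moved over 20 mm) (distance of objective_case from where it was at the start of the episode above 0.02 m).
It fails at once if the tin is disturbed (moved over 20 mm) (distance of tin from where it was at the start of the episode above 0.02 m).
It fails at once if the forceps is disturbed (moved over 20 mm) (distance of forceps from where it was at the start of the episode above 0.02 m).
It also fails if it takes over 40 s, if anything falls off the work surface, if the arm or the gripper's body presses on something with over 40 N, if the wrist force passes 120 N, or if a joint passes its speed limit or range.

ROBOT

A 6-joint arm with a two-finger parallel gripper is mounted at the origin on a cart in front of the work surface, level with it; the furniture and walls round the work are solid. World frame = base frame: x ahead of the robot, y to its left, z up, the work surface at z = 0. Lengths are in m, angles in degrees, forces in N, time in s.
With the tool pointing down it reaches from about 0.375 to 0.975 m from the base axis. Payload 3.8 kg.
Tool frame: the origin (TCP) lies midway between the tips of the shut fingers; the grasp point (between the pads) lies 19 mm behind it; z points along the fingers, y is the line along which they close (so a half turn about z gives the same grasp; the last joint's range is limited). The gripper opens to 85 mm and grips with 20 to 120 N. Pads are 22 mm wide; open, the fingers measure 114 mm over their backs; the gripper's body (76 mm by 85 mm) begins 54 mm behind the grasp point. The pads swing forward as they close: fully open they stand 13 mm farther back than shut.
Start: joints at [-66.916, 15.12, 91.902, -0, 72.978, -2.114], TCP at [0.287, -0.611, 0.231] pointing down, gripper open.
Joint ranges: [-150.88, 150.88], [-54.13, 125.18], [17.81, 147.31], [-75.09, 255.09], [0, 152.58], [-146.25, 146.25]. Speed limits (degrees/s): [147.25, 147.25, 180, 180, 180, 180].

INTERFACE

Orientations are given as a 3x3 rotation matrix whose columns are the frame's x, y, z axes.
In Python, from plant import r gives the robot as it stands.
- The arm moves only by the tool play_rows, never from a script. Its argument "moves" is a list of rows, each an object with "jaw": the gripper's target within -1 to 1 (shut at 1, half-way at 0, fully open at -1); "linear": the shift along the tool's x, y, z in mm, a list of three; "twist": the turn about the tool's z in rad. In form: [{"jaw": jaw, "linear": [x, y, z], "twist": twist}, ...]. A call has 1 to 12 rows; each row shifts and turns the commanded pose from where the row before left it, along the tool's axes as they then stand; what a row does not reach is not made up. A row lasts 1/8 s, in which the tool goes at most 62.5 mm and 10.7 degrees, less where a joint would pass 70% of its speed; a pose out of reach is approached as far as the arm can. A call with a gripper value outside its range is refused whole. The fingers move at their own pace and stop on an object; "grip_force" is the grip in N (left out, the last holds). Time passes only in rows, so rows that do not move let the fingers close. It gives the time, the measured TCP pose, the force, the opening and the grip force at its end, in the units of the state.
- r.state(): the state, without advancing time (a new reading comes with each control period).
- r.read_camera(name): name is "scene" or "top"; returns (picture, depth): 420x560x3 uint8, red, green, blue; 420x560 float32, m along the optical axis (not along the pixel's ray), 0 where there is no reading.
- r.camera_model(name): a dict with "camera_matrix" (3x3 intrinsics, pixels), "dist_coeffs" ([k1, k2, p1, p2, k3] as OpenCV has them; the pictures are not rectified), "position" and "orientation" of the camera in the world. Camera axes: x right, y down, z forward; pixel columns grow to the right and rows downward; lengths in m; the calibration is good to about 2 mm. A picture is of the moment at which its call begins. camera_model takes no time and is no camera call.
- r.sign_off(): hands the job in; it is judged then, once.
The state is a dict: "t": time; "qpos": joint angles; "qd": joint speeds; "effort": joint torques, N m; "tcp_pos": TCP position; "tcp_rot": TCP orientation; "contact_force": force on the tool from outside, world axes, zero at the start; "wrist_torque": the same for the moment, N m; "gripper_width": opening from 0.0 (shut) to 1.0 (fully open); "gripper_force": force on a finger pad.
Only numpy, scipy, OpenCV 4.12 (cv2) and the standard library are available. Lean on these libraries where they do the work, as an engineer would, in place of code of your own. Each camera call takes 0.05 s, during which the arm holds its last target. There are 200 camera calls.

## Working session

There is one attempt and no reset: what is moved stays moved. The work goes in short steps, Python scripts to look and compute and a tool call to move; the robot and the scene stay as the last step left them, time stands still between calls to the robot, and variables do not carry over. Pictures are saved under pics/ and viewed, at most 10 in all, crops included, and the job is handed in when it is done.

Besides the shell and the picture viewer there is one more tool, called by a JSON object that holds its "api" and its "payload". play_rows: Moves the arm, as the interface text tells. Its arguments: {"type":"object","properties":{"moves":{"type":"array"},"grip_force":{"type":"number"}},"required":["moves"]}

```bash
ls; mkdir -p pics
cat > h.py <<'E'
import numpy as np, cv2
from plant import r
def grab(n):
    p,d=r.read_camera(n); np.savez(f'{n}.npz',p=p,d=d); return p,d
def pts(n,uv,d=None,z=None):
    m=r.camera_model(n);K=np.array(m['camera_matrix'],float);D=np.array(m['dist_coeffs'],float)
    R=np.array(m['orientation']);t=np.array(m['position'])
    uv=np.asarray(uv,float).reshape(-1,2)
    q=cv2.undistortPoints(uv.reshape(-1,1,2),K,D).reshape(-1,2)
    ray=np.c_[q,np.ones(len(q))]
    if z is None: s=np.asarray(d).reshape(-1,1); return t+(ray*s)@R.T
    w=ray@R.T; return t+w*((z-t[2])/w[:,2:3])
E
python3 - <<'E'
from h import *
for n in('top','scene'):
    p,d=grab(n); cv2.imwrite(f'pics/{n}0.png',p[:,:,::-1]); m=r.camera_model(n); print(m)
print(r.state())
E
```

```text
pics
{'camera_matrix': array([[407.44745033,   0.        , 281.6197521 ],
       [  0.        , 407.44745033, 213.28419739],
       [  0.        ,   0.        ,   1.        ]]), 'dist_coeffs': array([-0.0569676,  0.       ,  0.       ,  0.       ,  0.       ]), 'position': array([ 0.48668071, -0.20147222,  0.98126507]), 'orientation': array([[ 0.00722941, -0.98951708,  0.14423484],
       [-0.99980792, -0.00452496,  0.01906962],
       [-0.01821706, -0.14434499, -0.98935972]])}
{'camera_matrix': array([[454.83227581,   0.        , 276.45526357],
       [  0.        , 454.83227581, 212.18877324],
       [  0.        ,   0.        ,   1.        ]]), 'dist_coeffs': array([-0.04691711,  0.        ,  0.        ,  0.        ,  0.        ]), 'position': array([0.23323277, 0.32636716, 0.5857387 ]), 'orientation': array([[-0.8192453 , -0.36577556,  0.44163942],
       [-0.57336225,  0.50954568, -0.64157535],
       [ 0.00963713, -0.77882696, -0.6271648 ]])}
{'t': 0.1, 'qpos': array([-6.69162518e+01,  1.51646074e+01,  9.19745448e+01,  5.01734387e-04,
        7.29796064e+01, -2.11504321e+00]), 'qd': array([-0.02113688, -0.07856535, -0.12211083, -0.01456412,  0.05706904,
       -0.05071534]), 'effort': array([-2.00123900e-04, -5.16709721e+01, -3.68589771e+01, -1.39223671e-04,
        6.31834060e-03,  3.27224711e-06]), 'tcp_pos': array([ 0.28711287, -0.61014065,  0.2300788 ]), 'tcp_rot': array([[ 9.04837163e-01,  4.25757044e-01, -8.04963447e-04],
       [ 4.25757796e-01, -9.04835151e-01,  1.91005119e-03],
       [ 8.48585267e-05, -2.07100476e-03, -9.99997852e-01]]), 'contact_force': array([ 0.32516537, -0.29348103, -0.67941742]), 'wrist_torque': array([-0.04083638,  0.06696325, -0.05267652]), 'gripper_force': 0.0, 'gripper_width': 0.9943904073808387}
```

View pics/top0.png

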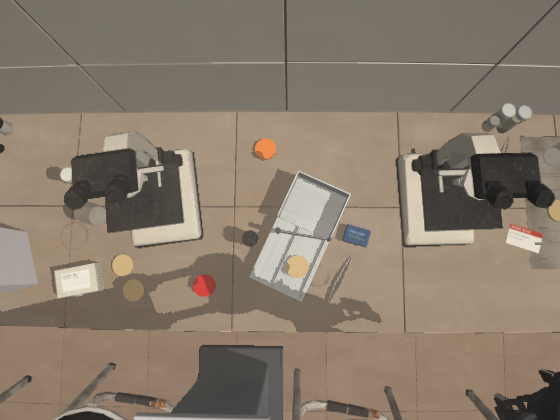

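View pics/scene0.png

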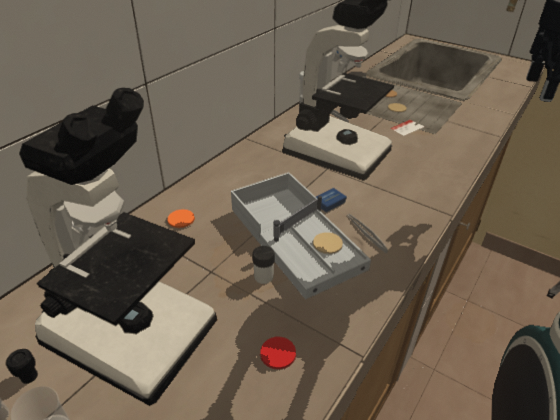

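The top view shows the box with its bin end at (325,183), its entry end at (275,288), the hinge near (282,230) and the tan dish at (297,266). The case is at (250,238), the tin at (357,236) and the forceps at (340,280). The scene view agrees: the gate's hinge is near (277,230) and the dish is at (327,243).

```bash
cat > m.py <<'E'
from h import *
f=np.load('top.npz');p,d=f['p'],f['d']
v,u=np.mgrid[150:320,230:370]; uv=np.c_[u.ravel(),v.ravel()]
P=pts('top',uv,d[uv[:,1],uv[:,0]]); c=p[uv[:,1],uv[:,0]].astype(int)
hsv=cv2.cvtColor(p,cv2.COLOR_RGB2HSV)[uv[:,1],uv[:,0]]
print('depth heights pct',np.percentile(P[:,2],[5,25,50,75,95]))
m=((P[:,2]>.02)&(P[:,2]<.058)).reshape(v.shape).astype(np.uint8)
m=cv2.morphologyEx(m,cv2.MORPH_OPEN,np.ones((2,2)))
n,l,s,_=cv2.connectedComponentsWithStats(m,connectivity=4); print(s)
k=1+np.argmax(s[1:,4]); k=(l==k).ravel()
B=P[k]; rc=cv2.minAreaRect((B[:,:2]*1000).astype(np.float32)); print(rc,cv2.boxPoints(rc))
ctr=np.array(rc[0]); bp=cv2.boxPoints(rc)
e=[bp[1]-bp[0],bp[2]-bp[1]]; a=max(e,key=np.linalg.norm); a=a/np.linalg.norm(a); a=a*np.sign(a[0])
yaw=np.degrees(np.arctan2(a[1],a[0])); O=ctr-12.5*a
print('yaw',yaw,'O',O)
b=np.array([-a[1],a[0]])
L=lambda W:np.c_[(W[:,:2]*1000-O)@a,(W[:,:2]*1000-O)@b,W[:,2]*1000]
q=L(P)
for nm,s_ in(('bin rim',(q[:,2]>46)&(q[:,2]<57)&(q[:,0]>25)&k),('deck',(abs(q[:,2]-30)<4)&(q[:,0]<30)&k),('gate',(q[:,2]>60)&(q[:,2]<80)&(abs(q[:,0])<50))):
    w=q[s_]; print(nm,len(w),w.min(0),w.max(0),np.median(w[:,2]))
t=(hsv[:,0]>10)&(hsv[:,0]<25)&(hsv[:,1]>75)&(abs(q[:,2]-42)<4)&(abs(q[:,0])<130)&(abs(q[:,1])<68)
w=q[t]; print('dish',len(w),w.mean(0),w.min(0),w.max(0))
g=q[(q[:,2]>60)&(q[:,2]<80)&(abs(q[:,0])<50)]; print(g[np.argsort(g[:,1])][::6].round(0))
out=(q[:,2]>4)&~k; 
for nm,s_ in(('left',out&(q[:,1]>70)),('right',out&(q[:,1]<-70))):
    w=q[s_]; print(nm,len(w),w.min(0).round(),w.max(0).round())
np.savez('box.npz',O=O,a=a,b=b)
E
python3 m.py
```

```text
depth heights pct [-0.00304031 -0.00090165  0.00096237  0.01285363  0.03520054]
[[    0     0   140   170 19389]
 [   20    22   102   131  4351]
 [   17    82     2     2     4]
 [   20    84     2     2     4]
 [   25    85     3     2     6]
 [   26    88     3     3     8]
 [   17    89     2     2     4]
 [   14    90     2     2     4]
 [   21    90     2     2     4]
 [   14    93     4     3    10]
 [   20    93     2     2     4]
 [   27    93     2     2     4]
 [   21    96     4     2     8]]
((572.89990234375, -230.3532257080078), (139.3370819091797, 288.0395202636719), 65.49801635742188) [[ 412.95627 -234.01933]
 [ 675.057   -353.47647]
 [ 732.8435  -226.68712]
 [ 470.7428  -107.22998]]
yaw -24.50198 O [ 561.52556515 -225.16916656]
bin rim 174 [ 30.56962538 -63.46662691  46.24206585] [146.66437357  69.66856319  55.49610297] 51.35661469558572
deck 3152 [-128.0301283   -63.32661289   26.04419652] [29.27886969 69.6268099  33.99850679] 29.829516631352362
gate 114 [-49.2489718  -63.43013621  60.00602485] [ 32.72998952 120.9710431   75.11406796] 65.85517137259356
dish 18 [-57.99588771 -14.87776799  38.61459985] [-79.8468482  -36.39026359  38.01275882] [-34.7597272    3.36111203  39.59292322]
[[ 30. -63.  67.]
 [ 33. -60.  67.]
 [ 25. -48.  67.]
 [ 21. -38.  63.]
 [ 21. -28.  63.]
 [ 17. -20.  66.]
 [ 13. -12.  64.]
 [ 14.  -2.  66.]
 [ 10.   6.  66.]
 [  6.  15.  62.]
 [  4.  24.  67.]
 [  4.  31.  66.]
 [ -0.  39.  65.]
 [ -1.  46.  66.]
 [ -1.  51.  71.]
 [ -7.  53.  73.]
 [ -1.  56.  73.]
 [  3.  58.  71.]
 [-43. 107.  60.]]
left 574 [-220.   70.    4.] [194. 228.  62.]
right 523 [-148. -195.    4.] [226. -70.  23.]
```

```bash
cat > m2.py <<'E'
exec(open('m.py').read().split("q=L(P)")[0].replace('print','(lambda *x:0)'))
for it in range(3):
    q=L(P); kk=k&(abs(q[:,1])<72)&(q[:,0]>-135)&(q[:,0]<155)
    w=q[kk]; X=np.arange(-110,140,10); hi=[];lo=[]
    for x in X:
        y=w[abs(w[:,0]-x)<5][:,1]; hi.append(y.max()); lo.append(y.min())
    fh=np.polyfit(X,hi,1); fl=np.polyfit(X,lo,1)
    Y=np.arange(-55,56,10); xm=[w[abs(w[:,1]-y)<5][:,0].max() for y in Y]; xn=[w[abs(w[:,1]-y)<5][:,0].min() for y in Y]
    print('hi',fh,'lo',fl,'x',np.median(xm),np.median(xn))
    dy=(fh[1]+fl[1])/2; dx=(np.median(xm)+np.median(xn))/2-12.5; O=O+dx*a+dy*b
    th=np.arctan2(a[1],a[0])+(fh[0]+fl[0])/2; a=np.array([np.cos(th),np.sin(th)]);b=np.array([-a[1],a[0]])
print('O',O,'yaw',np.degrees(th)); np.savez('box.npz',O=O,a=a,b=b)
q=L(P); g=q[(q[:,2]>62)&(q[:,2]<70)&(abs(q[:,0])<50)&(abs(q[:,1])<45)]
print('gate fit',np.polyfit(g[:,1],g[:,0],1),'expect -.268, 13.4')
H=cv2.cvtColor(p,cv2.COLOR_RGB2HSV); M=cv2.inRange(H,(8,70,120),(28,255,255)); M[:245]=0;M[285:]=0;M[:,:275]=0;M[:,320:]=0
n,l,s,c=cv2.connectedComponentsWithStats(M); i=1+np.argmax(s[1:,4]); print(s[i],c[i])
vv,uu=np.where(l==i); W=L(pts('top',np.c_[uu,vv],z=.042)); print('dish',W.mean(0),W.min(0),W.max(0), cv2.minEnclosingCircle(W[:,:2].astype(np.float32)))
f=np.load('scene.npz'); p=f['p']; H=cv2.cvtColor(p,cv2.COLOR_RGB2HSV); M=cv2.inRange(H,(8,70,120),(28,255,255)); M[:225]=0;M[260:]=0;M[:,:305]=0;M[:,350:]=0
n,l,s,c=cv2.connectedComponentsWithStats(M); i=1+np.argmax(s[1:,4]); print(s[i],c[i]); vv,uu=np.where(l==i); W=L(pts('scene',np.c_[uu,vv],z=.042)); print('dish scene',W.mean(0), W.min(0),W.max(0))
for nm,s_ in(('left',(q[:,1]>72)&(q[:,1]<150)),('right',(q[:,1]<-72)&(q[:,1]>-170))):
    w=q[s_&(q[:,2]>6)&(abs(q[:,0])<150)]; print(nm,len(w),np.percentile(w,[3,50,97],axis=0).round())
E
python3 m2.py
```

```text
hi [1.65889541e-05 6.91823542e+01] lo [-7.61571763e-03 -6.81434921e+01] x 145.7956562873638 -130.31286608427348
hi [4.08876860e-03 6.87051756e+01] lo [-3.66581562e-03 -6.84418266e+01] x 150.5637869190984 -125.66904836699088
hi [3.86406581e-03 6.85717653e+01] lo [-3.87412442e-03 -6.85735983e+01] x 150.62052923118904 -125.61819704122414
O [ 557.41883984 -222.5827031 ] yaw -24.707852453959646
gate fit [-0.27170417 16.40818585] expect -.268, 13.4
[286 256  23  22 388] [296.81185567 266.32989691]
dish [-52.59101326 -20.26398289  42.        ] [-77.14995399 -45.79296656  42.        ] [-27.16724258   5.18652417  42.        ] ((-52.77680587768555, -20.403793334960938), 25.64372444152832)
[313 233  30  20 447] [327.82102908 241.70469799]
dish scene [-60.22247129 -19.12592324  42.        ] [-85.97780798 -43.81310842  42.        ] [-34.28822581   6.98049429  42.        ]
left 235 [[-57.  73.  16.]
 [-41. 102.  57.]
 [ 54. 120.  61.]]
right 485 [[ -71. -145.    7.]
 [  71. -119.   18.]
 [  93.  -90.   22.]]
```

{"api": "play_rows", "payload": {"moves": [{"jaw": -0.47, "linear": [36, -29.7, 0], "twist": 0}, {"jaw": -0.47, "linear": [36, -29.7, 0], "twist": 0}, {"jaw": -0.47, "linear": [36, -29.7, 0], "twist": 0}, {"jaw": -0.47, "linear": [36, -29.7, 0], "twist": 0}, {"jaw": -0.47, "linear": [36, -29.7, 0], "twist": 0}, {"jaw": -0.47, "linear": [36, -29.7, 0], "twist": 0}, {"jaw": -0.47, "linear": [36, -29.7, 0], "twist": 0}, {"jaw": -0.47, "linear": [36, -29.7, 0], "twist": 0}, {"jaw": -0.47, "linear": [36, -29.7, 0], "twist": 0}, {"jaw": -0.47, "linear": [36, -29.7, 0], "twist": 0}], "grip_force": 20}}

```text
t: 1.35
tcp_pos: [0.4868, -0.1872, 0.2309]
tcp_rot: [[0.905, 0.426, -0.0], [0.426, -0.905, 0.0], [-0.0, -0.0, -1.0]]
contact_force: [0.7, -0.2, -0.3]
gripper_width: 0.741
gripper_force: 0.0
```

{"api": "play_rows", "payload": {"moves": [{"jaw": -0.47, "linear": [0, 0, 0], "twist": -0.18}, {"jaw": -0.47, "linear": [0, 0, 0], "twist": -0.18}, {"jaw": -0.47, "linear": [0, 0, 0], "twist": -0.18}, {"jaw": -0.47, "linear": [0, 0, 0], "twist": -0.18}, {"jaw": -0.47, "linear": [0, 0, 0], "twist": -0.18}, {"jaw": -0.47, "linear": [0, 0, 0], "twist": -0.18}, {"jaw": -0.47, "linear": [0, 0, 0], "twist": -0.18}, {"jaw": -0.47, "linear": [0, 0, 0], "twist": -0.19}, {"jaw": -0.47, "linear": [0, 0, 0], "twist": 0}]}}

```text
t: 2.48
tcp_pos: [0.4863, -0.1886, 0.2308]
tcp_rot: [[-0.309, 0.951, -0.001], [0.951, 0.309, 0.0], [0.001, -0.001, -1.0]]
contact_force: [0.1, 0.1, 0.5]
gripper_width: 0.731
gripper_force: 0.0
```

```bash
cat > s.py <<'E'
from h import *
f=np.load('box.npz');O,a,b=f['O'],f['a'],f['b']
def where(tx=None,ty=None,tz=None):
    s=r.state(); R=s['tcp_rot']; P=s['tcp_pos']*1000; q=P[:2]-O
    ya=R[:2,1]; print('t',s['t'],'box xyz',(q@a).round(1),(q@b).round(1),P[2].round(1),'toolY in box deg',np.degrees(np.arctan2(ya@b,ya@a)).round(2),'w',s['gripper_width'],'F',s['contact_force'].round(2),'q',s['qpos'].round(0))
    print('box a,b in tool:',(R.T@[*a,0]).round(3),(R.T@[*b,0]).round(3))
    if tx is not None:
        D=np.array([*(O+a*tx+b*ty),tz])-P; print('shift in tool mm',(R.T@D).round(1))
E
python3 -c "
from s import *
where(-79,2,80)
p,d=grab('scene'); cv2.imwrite('pics/s1.png',p[:,:,::-1])"
```

```text
t 2.475 box xyz -78.8 1.1 230.8 toolY in box deg 42.73 w 0.7308873510342315 F [0.09 0.1  0.45] q [-24.  -2. 110.  -0.  71. -42.]
box a,b in tool: [-0.679  0.735 -0.001] [ 0.735  0.679 -0.   ]
shift in tool mm [  0.7   0.5 150.8]
```

{"api": "play_rows", "payload": {"moves": [{"jaw": -0.47, "linear": [0.7, 0.5, 50], "twist": 0}, {"jaw": -0.47, "linear": [0, 0, 50], "twist": 0}, {"jaw": -0.47, "linear": [0, 0, 40], "twist": 0}, {"jaw": -0.47, "linear": [0, 0, 0], "twist": 0}]}}

```text
t: 3.02
tcp_pos: [0.4835, -0.1864, 0.0876]
tcp_rot: [[-0.309, 0.951, -0.008], [0.951, 0.309, 0.003], [0.006, -0.006, -1.0]]
contact_force: [-0.1, 0.6, 0.1]
gripper_width: 0.731
gripper_force: 0.0
```

```bash
python3 -c "
from s import *
where(-79,2,28)
p,d=grab('scene'); p2,d2=grab('top')
c=np.hstack([cv2.resize(p[150:310,210:400],(400,337),interpolation=2),cv2.resize(p2[170:310,230:380],(361,337),interpolation=2)])
cv2.imwrite('pics/s1.png',c[:,:,::-1])"
```

```text
t 3.025 box xyz -82.3 1.9 87.6 toolY in box deg 42.7 w 0.731121432774305 F [-0.07  0.61  0.11] q [-24.   6. 119.  -0.  56. -42.]
box a,b in tool: [-0.678  0.735 -0.009] [ 0.735  0.678 -0.   ]
shift in tool mm [-2.5  2.8 59.5]
```

View pics/s1.png

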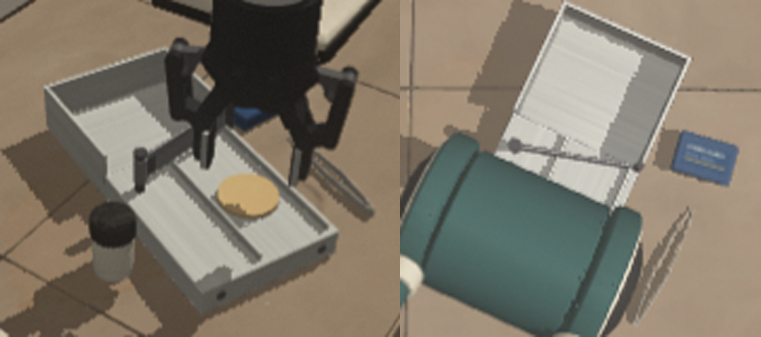

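The left crop shows both fingertips above the deck: the gate finger at about (307,229) and the lane finger at about (351,237) in full-frame scene pixels. The dish is still in the lane. I'll check these against the predicted tip positions.

```bash
python3 -c "
from s import *
s=r.state();R=s['tcp_rot'];P=s['tcp_pos'];m=r.camera_model('scene');Rc=np.array(m['orientation'])
for k in(.0383,-.0383):
  for dz in (0,.007,.013):
    X=P+R@[0,k,-dz]; c=Rc.T@(X-m['position']); print(k,dz,cv2.projectPoints(c.reshape(1,3),np.zeros(3),np.zeros(3),np.array(m['camera_matrix']),np.array(m['dist_coeffs']))[0].ravel().round(1))
where(-79,2,28)"
```

```text
0.0383 0 [303.6 225.4]
0.0383 0.007 [303.8 222.2]
0.0383 0.013 [304.  219.4]
-0.0383 0 [348.9 234.6]
-0.0383 0.007 [349.4 231.4]
-0.0383 0.013 [349.8 228.6]
t 3.125 box xyz -78.0 2.0 92.0 toolY in box deg 42.76 w 0.7303833675972676 F [0.71 0.42 0.22] q [-24.   6. 118.  -0.  56. -42.]
box a,b in tool: [-0.679  0.734  0.   ] [ 0.734  0.679 -0.   ]
shift in tool mm [ 0.6 -0.7 64. ]
```

{"api": "play_rows", "payload": {"moves": [{"jaw": -0.47, "linear": [0, 0, 15], "twist": 0}, {"jaw": -0.47, "linear": [0, 0, 15], "twist": 0}, {"jaw": -0.47, "linear": [0, 0, 12], "twist": 0}, {"jaw": -0.47, "linear": [0, 0, 8], "twist": 0}, {"jaw": -0.47, "linear": [0, 0, 5], "twist": 0}, {"jaw": -0.47, "linear": [0, 0, 4], "twist": 0}, {"jaw": -0.47, "linear": [0, 0, 0], "twist": 0}]}}

```text
t: 4.0
tcp_pos: [0.4869, -0.1879, 0.0321]
tcp_rot: [[-0.311, 0.95, -0.0], [0.95, 0.311, 0.0], [0.0, -0.0, -1.0]]
contact_force: [0.2, 0.4, 0.9]
gripper_width: 0.732
gripper_force: 0.0
```

```bash
python3 -c "
from s import *
where(-79,2,30)
p,d=grab('scene')
c=cv2.resize(p[170:310,240:400],(800,600)[:1]+(600,)) if 0 else cv2.resize(p[180:300,240:400],(800,600),interpolation=2)
cv2.imwrite('pics/s2.png',c[:,:,::-1])"
```

```text
t 4.0 box xyz -78.6 2.0 32.1 toolY in box deg 42.84 w 0.7319650136041485 F [0.22 0.43 0.91] q [-24.  11. 120.   0.  49. -42.]
box a,b in tool: [-0.68   0.733 -0.   ] [0.733 0.68  0.   ]
shift in tool mm [ 0.3 -0.3  2.1]
```

View pics/s2.png

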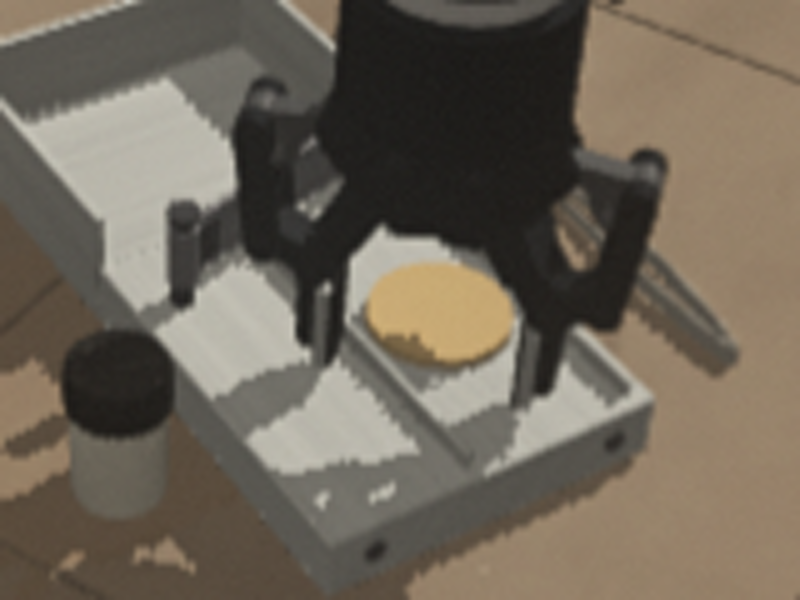

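The gate finger stands in the strip, with its tip at crop (320,365). The lane finger is behind the dish at (530,405), and the dish at (440,312) has not been touched. I'll lower a little more and watch the force.

{"api": "play_rows", "payload": {"moves": [{"jaw": -0.47, "linear": [0, 0, 2], "twist": 0}, {"jaw": -0.47, "linear": [0, 0, 0], "twist": 0}]}}

```text
t: 4.3
tcp_pos: [0.487, -0.1879, 0.0304]
tcp_rot: [[-0.311, 0.95, 0.0], [0.95, 0.311, -0.0], [-0.0, 0.0, -1.0]]
contact_force: [0.4, -0.6, 0.5]
gripper_width: 0.734
gripper_force: 0.0
```

{"api": "play_rows", "payload": {"moves": [{"jaw": -0.47, "linear": [0, 0, 2], "twist": 0}, {"jaw": -0.47, "linear": [0, 0, 0], "twist": 0}]}}

```text
t: 4.55
tcp_pos: [0.4868, -0.1879, 0.0281]
tcp_rot: [[-0.311, 0.95, -0.0], [0.95, 0.311, 0.0], [0.0, -0.0, -1.0]]
contact_force: [0.5, 0.1, 0.3]
gripper_width: 0.729
gripper_force: 0.0
```

```bash
python3 -c "
from s import *
where(-40,2,28)"
```

```text
t 4.55 box xyz -78.7 2.0 28.1 toolY in box deg 42.84 w 0.7290827939739682 F [0.51 0.14 0.26] q [-24.  11. 121.   0.  48. -42.]
box a,b in tool: [-0.68   0.733 -0.   ] [0.733 0.68  0.   ]
shift in tool mm [-26.3  28.3   0.1]
```

{"api": "play_rows", "payload": {"moves": [{"jaw": -0.47, "linear": [-4, 4.4, 0], "twist": 0}, {"jaw": -0.47, "linear": [-4, 4.4, 0], "twist": 0}, {"jaw": -0.47, "linear": [-4, 4.4, 0], "twist": 0}, {"jaw": -0.47, "linear": [-4, 4.4, 0], "twist": 0}, {"jaw": -0.47, "linear": [-4, 4.4, 0], "twist": 0}, {"jaw": -0.47, "linear": [-4, 4.4, 0], "twist": 0}, {"jaw": -0.47, "linear": [-4, 4.4, 0], "twist": 0}, {"jaw": -0.47, "linear": [0, 0, 0], "twist": 0}]}}

```text
t: 5.55
tcp_pos: [0.5256, -0.2052, 0.0284]
tcp_rot: [[-0.311, 0.95, 0.001], [0.95, 0.311, -0.0], [-0.0, 0.0, -1.0]]
contact_force: [0.5, 0.5, 0.4]
gripper_width: 0.733
gripper_force: 0.0
```

```bash
cat > v.py <<'E'
from s import *
import sys
where(-5,2,28)
p,d=grab('scene')
cv2.imwrite(sys.argv[1],cv2.resize(p[160:290,220:393],(798,600),interpolation=2)[:,:,::-1])
H=cv2.cvtColor(p,cv2.COLOR_RGB2HSV); M=cv2.inRange(H,(8,70,120),(28,255,255)); M[:190]=0;M[270:]=0;M[:,:240]=0;M[:,370:]=0
n,l,s,c=cv2.connectedComponentsWithStats(M); i=1+np.argmax(s[1:,4]); vv,uu=np.where(l==i); W=pts('scene',np.c_[uu,vv],z=.042)[:,:2]*1000-O; W=np.c_[W@a,W@b]
print('dish mask',s[i],W.mean(0),W.min(0),W.max(0))
E
python3 v.py pics/s3.png
```

```text
t 5.55 box xyz -36.2 2.4 28.4 toolY in box deg 42.84 w 0.7334757160853295 F [0.54 0.53 0.38] q [-24.  15. 115.   0.  49. -42.]
box a,b in tool: [-0.68   0.733  0.001] [0.733 0.68  0.   ]
shift in tool mm [-21.5  22.6   0.4]
dish mask [340 190  30  38 569] [  -2.1993799  -138.13261465] [ -65.38377301 -182.66957026] [  54.61122581 -103.96232586]
```

View pics/s3.png

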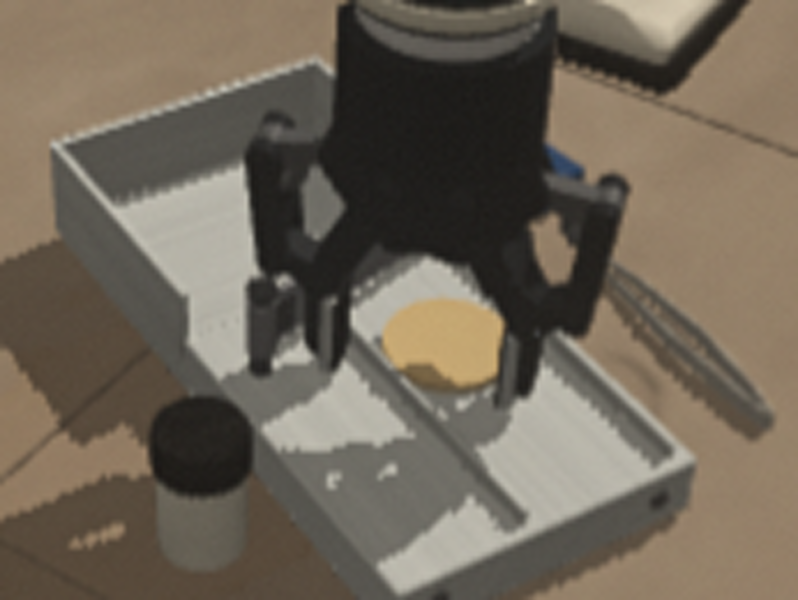

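The dish is being pushed: it is now at crop (446,343), and its left rim is at (383,343). The gate finger is just at the gate.

```bash
sed -i 's/M\[:,370:\]=0/M[:,332:]=0;M[:215]=0/' v.py
cat > v2.py <<'E'
from v import *
q=W[cv2.convexHull(W.astype(np.float32),returnPoints=False).ravel()]; print('circle',cv2.minEnclosingCircle(q.astype(np.float32)))
E
python3 v2.py pics/x.png
```

```text
t 5.6 box xyz -36.6 2.4 28.3 toolY in box deg 42.84 w 0.7343753619902491 F [ 0.23 -0.48  0.35] q [-24.  15. 115.   0.  49. -42.]
box a,b in tool: [-0.68   0.733  0.   ] [0.733 0.68  0.   ]
shift in tool mm [-21.8  22.9   0.3]
dish mask [303 225  27  19 392] [-31.65384341 -13.88096608] [-58.50676908 -39.28837837] [-6.72818704 10.89635401]
circle ((-32.63719940185547, -14.084737777709961), 26.05684471130371)
```

{"api": "play_rows", "payload": {"moves": [{"jaw": -0.47, "linear": [-2.7, 2.9, 0], "twist": 0}, {"jaw": -0.47, "linear": [-2.7, 2.9, 0], "twist": 0}, {"jaw": -0.47, "linear": [-2.7, 2.9, 0], "twist": 0}, {"jaw": -0.47, "linear": [0, 0, 0], "twist": 0}]}}

```text
t: 6.15
tcp_pos: [0.536, -0.2102, 0.0283]
tcp_rot: [[-0.311, 0.95, 0.0], [0.95, 0.311, -0.0], [-0.0, 0.0, -1.0]]
contact_force: [-0.7, -0.3, 0.0]
gripper_width: 0.739
gripper_force: 0.3
```

```bash
python3 v2.py pics/s4.png
```

```text
t 6.15 box xyz -24.6 2.3 28.3 toolY in box deg 42.84 w 0.7393395771044151 F [-0.69 -0.32  0.02] q [-24.  16. 114.  -0.  50. -42.]
box a,b in tool: [-0.68   0.733  0.   ] [ 0.733  0.68  -0.   ]
shift in tool mm [-13.6  14.1   0.3]
dish mask [299 222  27  19 383] [-20.8053679  -12.62186935] [-48.07502073 -39.34448535] [ 4.13082328 12.45442009]
circle ((-22.082855224609375, -13.412694931030273), 26.27118682861328)
```

View pics/s4.png

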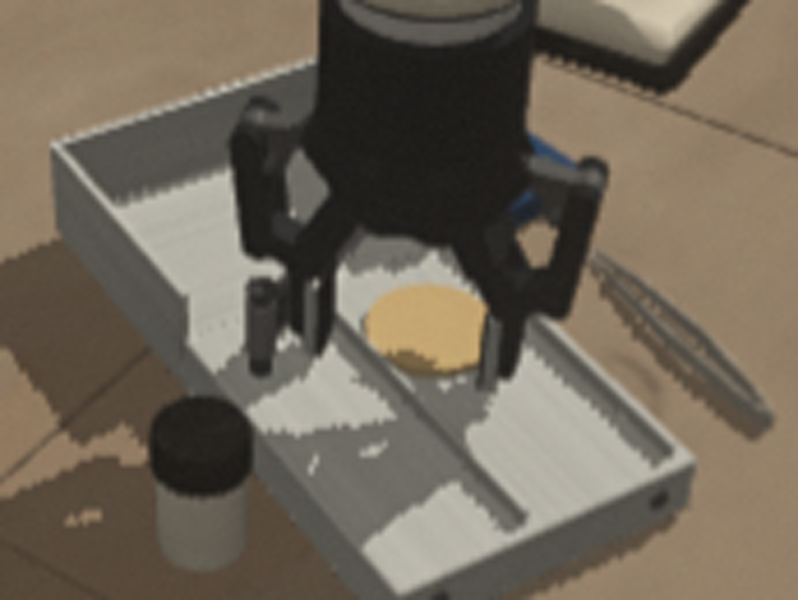

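{"api": "play_rows", "payload": {"moves": [{"jaw": -0.47, "linear": [-2.7, 2.9, 0], "twist": 0}, {"jaw": -0.47, "linear": [-2.7, 2.9, 0], "twist": 0}, {"jaw": -0.47, "linear": [-2.7, 2.9, 0], "twist": 0}, {"jaw": -0.47, "linear": [-2.7, 2.9, 0], "twist": 0}, {"jaw": -0.47, "linear": [-2.7, 2.9, 0], "twist": 0}, {"jaw": -0.47, "linear": [-2.7, 2.9, 0], "twist": 0}, {"jaw": -0.47, "linear": [0, 0, 0], "twist": 0}]}}

```text
t: 7.08
tcp_pos: [0.558, -0.2203, 0.0285]
tcp_rot: [[-0.311, 0.95, 0.001], [0.95, 0.311, -0.001], [-0.001, 0.001, -1.0]]
contact_force: [-0.7, -1.2, -0.4]
gripper_width: 0.732
gripper_force: 0.4
```

```bash
python3 v2.py pics/s5.png
```

```text
t 7.075 box xyz -0.4 2.3 28.5 toolY in box deg 42.84 w 0.7324293278905625 F [-0.69 -1.2  -0.42] q [-24.  19. 111.  -0.  50. -42.]
box a,b in tool: [-0.68   0.733  0.001] [ 0.733  0.68  -0.   ]
shift in tool mm [ 2.9 -3.6  0.5]
dish mask [292 215  26  18 358] [  3.36600505 -12.3612977 ] [-24.34632329 -39.5471371 ] [28.88770885 11.90745596]
circle ((2.211789131164551, -12.908824920654297), 26.678302764892578)
```

View pics/s5.png

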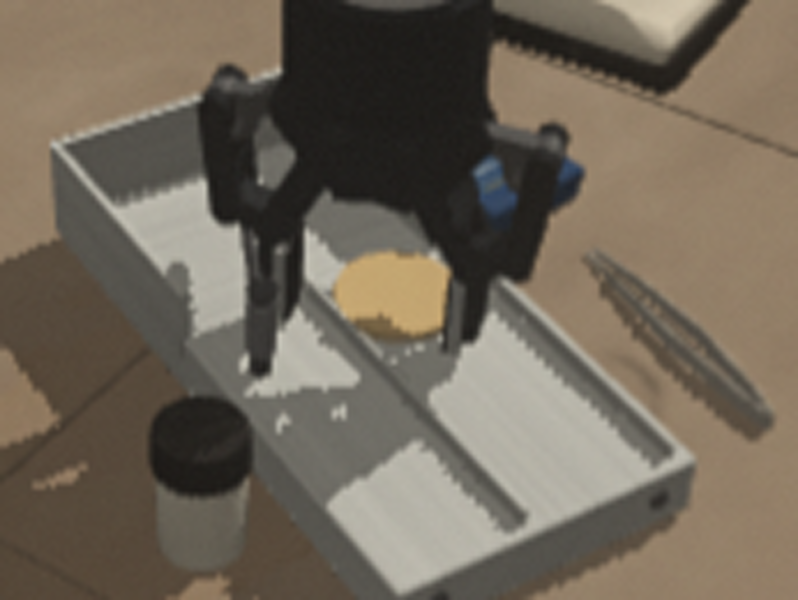

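The dish is at crop (395,292) with its cover on, and the gate is held open by the finger beside the hinge post at (262,290). Now I'll push it over the edge fast.

{"api": "play_rows", "payload": {"moves": [{"jaw": -0.47, "linear": [-10.2, 11, 0], "twist": 0}, {"jaw": -0.47, "linear": [-31.3, 33.7, 0], "twist": 0}, {"jaw": -0.47, "linear": [0, 0, 0], "twist": 0}, {"jaw": -0.47, "linear": [0, 0, 0], "twist": 0}]}}

```text
t: 7.62
tcp_pos: [0.613, -0.2455, 0.0281]
tcp_rot: [[-0.311, 0.95, -0.0], [0.95, 0.311, 0.0], [0.0, 0.0, -1.0]]
contact_force: [-0.2, -0.3, 0.3]
gripper_width: 0.733
gripper_force: 0.2
```

```bash
python3 v2.py pics/s6.png
```

```text
t 7.625 box xyz 60.1 2.4 28.1 toolY in box deg 42.84 w 0.7325090490654436 F [-0.16 -0.31  0.32] q [-24.  24. 103.   0.  53. -42.]
box a,b in tool: [-0.68   0.733 -0.   ] [0.733 0.68  0.   ]
shift in tool mm [ 44.  -48.    0.1]
dish mask [326 215   6   6  21] [ -4.58129945 -62.06454005] [-14.18627816 -67.71929416] [  2.61052515 -59.04625766]
circle ((-5.8093109130859375, -60.134029388427734), 8.447394371032715)
```

View pics/s6.png

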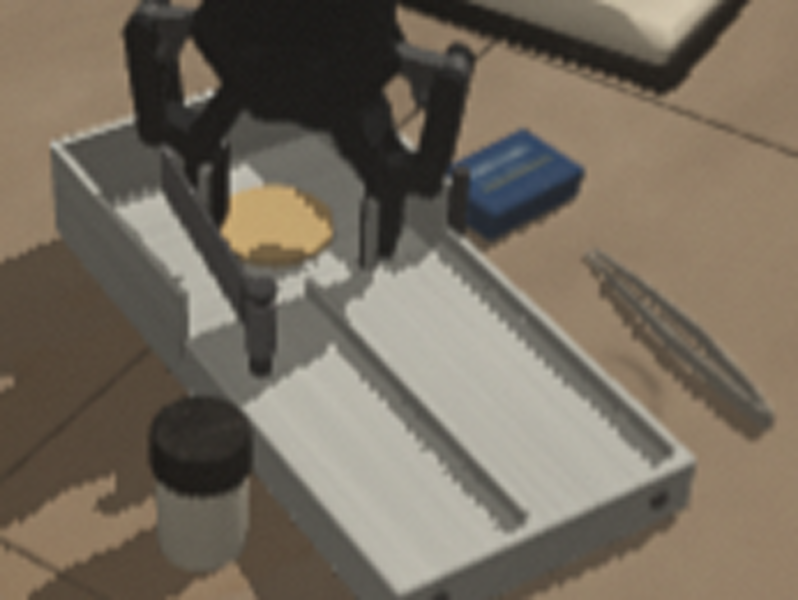

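The dish is past the edge in the bin at crop (278,225) and looks flat. The gate is open along +x. Before lifting I'll check the dish's height and tilt.

```bash
cat > w.py <<'E'
from s import *
p,d=grab('scene'); H=cv2.cvtColor(p,cv2.COLOR_RGB2HSV); M=cv2.inRange(H,(8,80,150),(28,255,255)); M[:195]=0;M[222:]=0;M[:,:262]=0;M[:,296:]=0
vv,uu=np.where(M>0); P=pts('scene',np.c_[uu,vv],d[vv,uu])*1000; q=np.c_[(P[:,:2]-O)@a,(P[:,:2]-O)@b,P[:,2]]
g=q[abs(q[:,2]-np.median(q[:,2]))<8]; print(len(q),len(g),'mean',g.mean(0),g.min(0),g.max(0)); print('slopes x,y,c',np.linalg.lstsq(np.c_[g[:,:2],np.ones(len(g))],g[:,2],rcond=None)[0])
E
python3 w.py
```

```text
252 251 mean [93.95275802 -9.99113141 17.0349271 ] [ 66.85848771 -29.8353759   11.55433415] [123.84482156  14.94147997  20.68035575]
slopes x,y,c [-2.60123247e-02  1.90619624e-02  1.96693073e+01]
```

The dish is flat at x ≈ 94, on the bin floor. I'll lift straight up to let the gate go.

{"api": "play_rows", "payload": {"moves": [{"jaw": -0.47, "linear": [0, 0, -20], "twist": 0}, {"jaw": -0.47, "linear": [0, 0, -30], "twist": 0}, {"jaw": -0.47, "linear": [0, 0, -50], "twist": 0}, {"jaw": -0.47, "linear": [0, 0, -50], "twist": 0}, {"jaw": -0.47, "linear": [0, 0, -20], "twist": 0}, {"jaw": -0.47, "linear": [0, 0, 0], "twist": 0}, {"jaw": -0.47, "linear": [0, 0, 0], "twist": 0}, {"jaw": -0.47, "linear": [0, 0, 0], "twist": 0}, {"jaw": -0.47, "linear": [0, 0, 0], "twist": 0}, {"jaw": -0.47, "linear": [0, 0, 0], "twist": 0}]}}

```text
t: 8.98
tcp_pos: [0.6123, -0.2453, 0.1972]
tcp_rot: [[-0.311, 0.95, -0.001], [0.95, 0.311, 0.001], [0.001, -0.001, -1.0]]
contact_force: [-0.3, -0.3, 0.4]
gripper_width: 0.736
gripper_force: 0.0
```

```bash
python3 v2.py pics/s7.png; python3 w.py
```

```text
t 8.975 box xyz 59.4 2.3 197.2 toolY in box deg 42.84 w 0.7355738903381651 F [-0.28 -0.32  0.4 ] q [-24.  15.  96.   0.  69. -42.]
box a,b in tool: [-0.68   0.733 -0.002] [ 0.733  0.68  -0.   ]
shift in tool mm [ 43.3 -47.2 169.3]
dish mask [240 252  12  18 133] [-27.47938568 128.96619854] [-42.91994383 116.71812003] [-11.93257374 145.62998006]
circle ((-27.426258087158203, 132.05181884765625), 20.60157585144043)
264 262 mean [94.60974973 -8.29892626 17.1653703 ] [ 66.25440331 -28.42035227  10.87655056] [123.03297043  15.75912347  21.0699929 ]
slopes x,y,c [-2.61267954e-02  1.08233199e-02  1.97270418e+01]
```

View pics/s7.png

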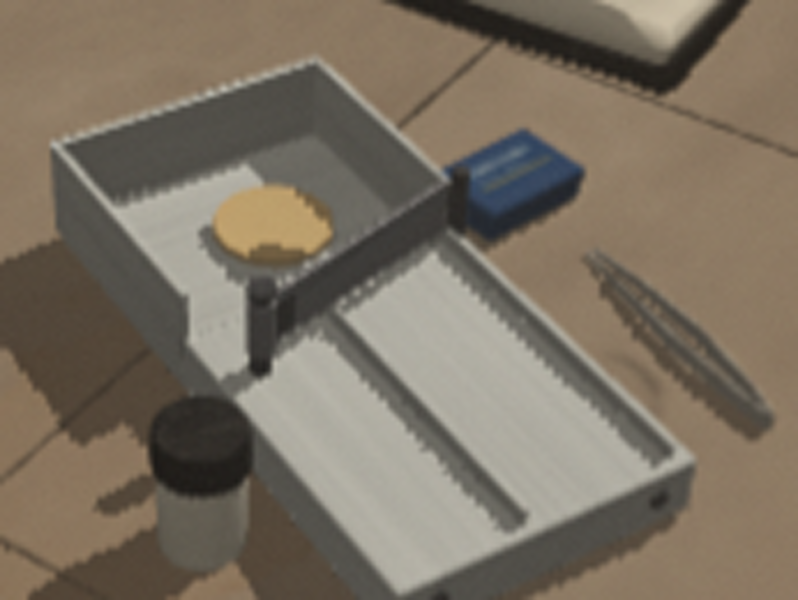

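The dish lies flat in the bin at (270,222), the gate is shut against its end post at (457,190), and the case, tin and forceps are where they were.

```bash
python3 -c "
from plant import r
print(r.sign_off())"
```

```text
the job is handed in; nothing more can be done
None
```

The dish lies flat in the bin, the gate is shut behind it and the case, tin and forceps were left alone; I handed the job in at about 9 s, and no verdict was returned.

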